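# Raise the spark guard and set the tube to the length stop

## Task

First push the counterweighted spark guard of the cutting jig up by its grip bar, past its balance point, so that it stays raised on its own. Then push the short square tube along the jig's channel until its end rests against the length stop. Only push: do not pick the tube up, do not move it before the guard is up, and leave the other things on the bench where they are.

Things in the scene. Friction and masses are not known exactly. Their poses are not given: they have to be found in the camera images.
- jig: cutting jig fixed to the bench: grey bed 200 x 420 x 30 mm. Origin on the bench; x from the front edge (x = -65 mm) to the back (+135), y along the channel to the length stop, z up. The channel: 40 mm wide, centre line at x = -20 mm, between a front lip 10 mm and a back fence 30 mm high above the bed top. Two hinge posts at x = 110, y = +-165 mm, tops 138 mm above the bench
- guard (a joint): angle of the spark guard, rad: 0 = lowered (side arms point to the jig's front, 30 degrees above level); grows as the grip bar goes up and back; 1.25 = raised on its end stop. It balances at about 0.68: below that it falls shut, beyond it falls open and stays. Damped; about 2 N at the bar, along its arc, moves it
- guard_hinge (a point): middle of the guard's hinge line, 120 mm above the bench; the hinge line is parallel to the jig's y
- grip_bar (a point): centre of the guard's black round grip bar, 24 mm in diameter, 300 mm long parallel to the jig's y, 210 mm from the hinge line; moves with the guard. Lowered, it is 225 mm above the bench and overhangs the bed's front, with free space before and below it. The guard's side arms are at y = +-145 mm; its clear window ends 32 mm from the bar's axis; a 48 mm thick counterweight lies behind the hinge
- tube_mid (a point): centre of the short square steel tube with black end plugs, 30 x 120 x 30 mm, loose, lying in the channel with its length (its y) along the jig's y; centre 15 mm above the bed top
- stop_face (a point): on the length stop's contact face, 15 mm above the bed top, over the channel's centre line. The stop is a fixed aluminium block 34 x 30 x 45 mm with a black knob (top 69 mm above the bed) in the channel's +y part; this face looks to the jig's -y. The tube rests against it when tube_mid is 60 mm from stop_face
- bush: bystander: brass cylinder 32 mm in diameter, 32 mm high, standing on the bed behind the fence; origin at its underside
- bolt: bystander: steel bolt standing on its 26 mm wide head, 55 mm high, on the bed behind the fence; origin at its underside
- block: bystander: wood block 50 x 70 x 40 mm on the bench beside the jig; origin at its underside
- oilcan: bystander: grey can 60 mm in diameter, 150 mm high; origin at its underside
- mug: bystander: white mug 80 mm wide, 90 mm high; origin at its underside
Not all that is in view belongs to the job. What is shaped like the part that bears tube_mid but blue or yellow is not meant.

How it is judged:
On the way, in this order (a step that is already met when the one before it is completed fails the run):
1. the guard is raised past its balance point and stands on its end stop (value of joint guard above 1.15 rad), for 0.3 s.
2. the tube rests against the length stop (y of tube_mid in the frame of stop_face above -0.063 m), for 0.2 s.
At the end, for the whole second after the job is handed in: the guard stands raised by itself (joint above 1.15 rad) and the tube lies flat in the channel, at rest, its end within 3 mm of the length stop (value of joint guard above 1.15 rad and y of tube_mid in the frame of stop_face between -0.063 and -0.055 m and x of tube_mid in the frame of stop_face between -0.008 and 0.008 m and z of tube_mid in the frame of jig between 0.04 and 0.05 m and angle between the y axis of tube_mid and the y axis of jig, either way round below 0.12 rad and linear speed of tube below 0.02 m/s); the robot touches nothing.
It fails at once if the tube is lifted more than 10 mm off the bed (z of tube_mid in the frame of jig above 0.055 m).
It fails at once if the tube is moved more than 15 mm while the guard is not yet up (distance of tube_mid from where it was at the start of the episode above 0.015 m and value of joint guard below 1 rad).
It fails at once if a bystander is moved more than 30 mm (distance of any of bush, bolt, block, oilcan, mug from where it was at the start of the episode above 0.03 m).
It also fails if it takes over 54 s, if anything falls off the work surface, if the arm or the gripper's body presses on something with over 40 N, if the wrist force passes 120 N, or if a joint passes its speed limit or range.

## Robot

A 6-joint arm with a two-finger parallel gripper is mounted at the origin on the work surface. World frame = base frame: x ahead of the robot, y to its left, z up, the work surface at z = 0. Lengths are in m, angles in rad, forces in N, time in s.
With the tool pointing down it reaches from about 0.3 to 0.875 m from the base axis. Payload 6.4 kg.
Tool frame: the origin (TCP) lies between the finger pads; the fingertips stand ctrl.tip_extent ahead of it and the grasp point (between the pads) is the TCP (ctrl.tip_extent is the distance from the TCP to the fingertips, in m); z points along the fingers, y is the line along which they close (so a half turn about z gives the same grasp; the last joint's range is limited). The gripper opens to 85 mm and grips with 20 to 120 N. Pads are 22 mm wide; open, the fingers measure 114 mm over their backs; the gripper's body (76 mm by 85 mm) begins 54 mm behind the grasp point. The pads swing forward as they close: fully open they stand 13 mm farther back than shut.
Start: joints at [1.104, 0.181, 1.607, -0, 1.354, -0.206], TCP at [0.148, 0.556, 0.216] pointing down, gripper open.
Joint ranges: [-2.99, 2.99], [-0.89, 2.07], [0.3, 2.58], [-1.14, 4.28], [0, 2.63], [-3.12, 3.12]. Speed limits (rad/s): [2.57, 2.57, 3.01, 3.14, 3.14, 3.14].

## Interface

Orientations are given as a unit quaternion [w, x, y, z].
In Python, from bench import ctrl gives the robot as it stands.
- The arm moves only by the tool send_rows, never from a script. Its arguments are lists of equal length, an entry for each row: "dr": the turn, a rotation vector about the tool's x, y, z in units of 6 degrees (1.0 is 6 degrees), a list of three; "xyz": the shift along the tool's x, y, z in cm, a list of three; "jaw": the opening in per cent of the stroke, from 0 (shut) to 100 (fully open). In form: {"dr": [[wx, wy, wz], ...], "xyz": [[dx, dy, dz], ...], "jaw": [jaw, ...]}. A call has exactly 8 rows; each row is the pose to reach, as a shift and turn from the pose commanded when the call began, along the tool's axes at that moment; what a row does not reach only later rows make up. A row lasts 1/8 s, in which the tool goes at most 62.5 mm and 10.7 degrees, less where a joint would pass 70% of its speed; a pose out of reach is approached as far as the arm can. A call with a gripper value outside its range is refused whole. The fingers move at their own pace and stop on an object; the grip force is fixed at half the most. Time passes only in rows, so rows that repeat a pose let the fingers close, or fill a call up. It gives the time, the measured TCP pose, the force, the opening and the grip force at its end, in the units of the state.
- ctrl.get_obs(): the state, without advancing time (a new reading comes with each control period).
- ctrl.camera(name): name is "scene" or "top"; returns the picture (420x560x3 uint8, red, green, blue); there is no depth.
- ctrl.calibration(name): a dict with "camera_matrix" (3x3 intrinsics, pixels), "world_from_camera" (4x4, takes a point from camera to world coordinates). Camera axes: x right, y up, looking along -z (the intrinsics and any distortion apply to the point x, -y, -z); pixel columns grow to the right and rows downward; lengths in m; the calibration is good to about 2 mm. A picture is of the moment at which its call begins. calibration takes no time and is no camera call.
- ctrl.hand_in(): hands the job in; it is judged then, once.
The state is a dict: "time_s": time; "q": joint angles; "dq": joint speeds; "joint_efforts": joint torques, N m; "eef_pos": TCP position; "eef_rot": TCP orientation; "wrist_force": force on the tool from outside, world axes, zero at the start; "torque": the same for the moment, N m; "opening": opening from 0.0 (shut) to 1.0 (fully open); "grasp_force": force on a finger pad.
Only numpy, scipy, OpenCV 4.12 (cv2) and the standard library are available. Lean on these libraries where they do the work, as an engineer would, in place of code of your own. Each camera call takes 0.05 s, during which the arm holds its last target. There are 200 camera calls.

## Working session

There is one attempt and no reset: what is moved stays moved. The work goes in short steps, Python scripts to look and compute and a tool call to move; the robot and the scene stay as the last step left them, time stands still between calls to the robot, and variables do not carry over. Pictures are saved under pics/ and viewed, at most 10 in all, crops included, and the job is handed in when it is done.

Besides the shell and the picture viewer there is one more tool, called by a JSON object that holds its "fn" and its "kwargs", one argument or row to a line. send_rows: Moves the arm, as the interface text tells. Its arguments: {"type":"object","properties":{"dr":{"type":"array","items":{"type":"array","items":{"type":"number"}}},"xyz":{"type":"array","items":{"type":"array","items":{"type":"number"}}},"jaw":{"type":"array","items":{"type":"number"}}},"required":["dr","xyz","jaw"]}

```bash
mkdir -p pics
python3 - <<'E'
from bench import ctrl
import cv2,numpy as np
for n in("scene","top"):
    cv2.imwrite(f"pics/{n}0.png",ctrl.camera(n)[:,:,::-1])
    c=ctrl.calibration(n);print(n,np.round(c["camera_matrix"],1).tolist(),np.round(c["world_from_camera"],3).tolist(),[k for k in c])
o=ctrl.get_obs();print(o["time_s"],o["eef_pos"],o["eef_rot"],o["opening"],ctrl.tip_extent)
E
```

```text
scene [[465.8, 0.0, 285.1], [0.0, 465.8, 211.0], [0.0, 0.0, 1.0]] [[-0.345, 0.779, -0.523, -0.138], [-0.939, -0.28, 0.201, 0.273], [0.01, 0.561, 0.828, 1.253], [0.0, 0.0, 0.0, 1.0]] ['camera_matrix', 'world_from_camera']
top [[513.6, 0.0, 281.6], [0.0, 513.6, 211.3], [0.0, 0.0, 1.0]] [[0.012, 0.989, -0.147, 0.351], [-1.0, 0.013, 0.007, 0.01], [0.009, 0.147, 0.989, 1.647], [0.0, 0.0, 0.0, 1.0]] ['camera_matrix', 'world_from_camera']
0.1 [0.14801234 0.55511256 0.21536982] [-2.57105052e-04  1.30020398e-01  9.91511015e-01 -7.33603583e-04] 1.0002550830422838 0.019
```

View pics/scene0.png

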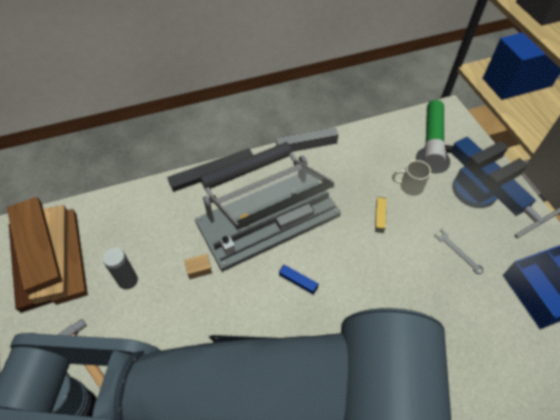

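View pics/top0.png

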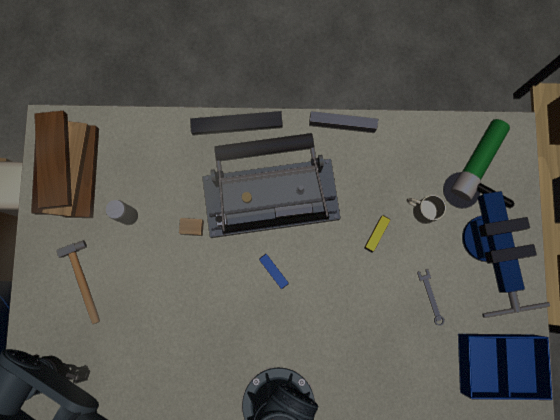

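Scene: the jig is centred near (265,215), the length stop with its knob at (227,243), and a grey tube around (297,215). Top: the jig covers (205–340, 160–235), with the grip bar along its front edge near (275,220). Blue pieces at (298,279) scene and (273,271) top, and yellow ones at (381,213) scene and (377,233) top, are decoys. The grey tube in the channel is the one meant. I'll confirm that in an enlarged crop.

Run:
```python
import cv2,numpy as np
a=cv2.imread("pics/scene0.png")[145:270,165:345];b=cv2.imread("pics/top0.png")[125:245,190:350]
a=cv2.resize(a,(800,556),interpolation=cv2.INTER_CUBIC);b=cv2.resize(b,(800,600),interpolation=cv2.INTER_CUBIC)
f=lambda i:np.clip(255*(i/255.)**.6,0,255).astype('uint8')
cv2.imwrite("pics/sc1.png",f(a));cv2.imwrite("pics/tc1.png",f(b))
```

```text
(no output)
```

View pics/sc1.png

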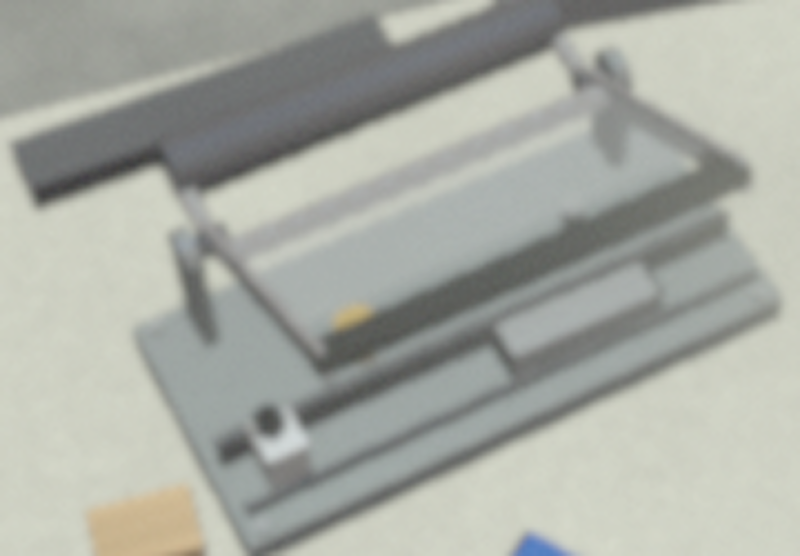

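View pics/tc1.png

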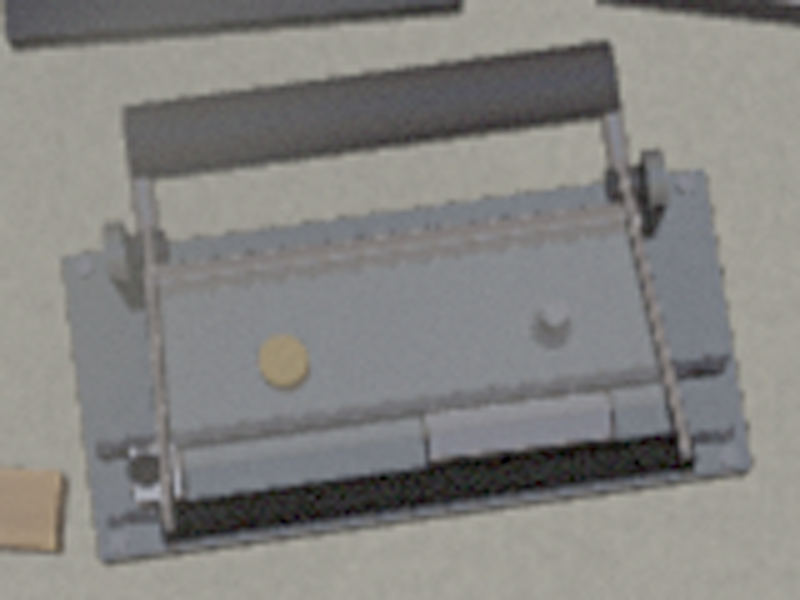

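```bash
cat > h.py <<'E'
import numpy as np
from scipy.optimize import least_squares
from scipy.spatial.transform import Rotation as R
from bench import ctrl
CAL={n:ctrl.calibration(n) for n in("scene","top")}
def proj(n,P):
    T=np.linalg.inv(CAL[n]["world_from_camera"]);p=T[:3,:3]@P+T[:3,3]
    u=CAL[n]["camera_matrix"]@np.array([p[0],-p[1],-p[2]]);return u[:2]/u[2]
def onz(n,px,z):
    c=CAL[n];W=c["world_from_camera"];d=np.linalg.solve(c["camera_matrix"],[*px,1]);d=W[:3,:3]@[d[0],-d[1],-d[2]]
    return W[:3,3]+d*(z-W[2,3])/d[2]
S=lambda u,v:("scene",np.array([165+u/4.444,145+v/4.444]))
T=lambda u,v:("top",np.array([190+u/5,125+v/5]))
def w(p,P):return np.array([p[0],p[1],0])+R.from_euler("z",p[2]).apply(P)
def jig(p,W):
    return R.from_euler("z",-p[2]).apply(np.array(W)-[p[0],p[1],0])
E
python3 - <<'E'
from h import *
b=[-.072,.15,.225]
C=[(T(65,258),[.135,.21,.03]),(T(708,172),[.135,-.21,.03]),(T(748,465),[-.065,-.21,.03]),(T(103,552),[-.065,.21,.03]),
(S(137,330),[.135,.21,.03]),(S(250,545),[-.065,.21,.03]),(S(778,300),[-.065,-.21,.03]),
(T(170,520),[-.072,.15,.225]),(T(690,450),[-.072,-.15,.225]),(S(325,350),[-.072,.15,.225]),(S(748,175),[-.072,-.15,.225])]
f=lambda p:np.concatenate([proj(c[0],w(p,np.array(P)))-c[1] for c,P in C])
r=least_squares(f,[.45,0,0],loss="soft_l1");p=r.x
print(p,np.round(f(p).reshape(-1,2),1).tolist());np.save("jig.npy",p)
for nm,c,z in[("tubeLb",T(427,412),.06),("tubeRb",T(610,395),.06),("tL1",S(497,325),.06),("tL2",S(515,362),.06),("tR1",S(640,262),.06),("tR2",S(660,297),.06),("stop",T(180,470),.075),("stopS",S(310,435),.075),("stopS",S(295,403),.075)]:
    print(nm,np.round(jig(p,onz(*c,z)),3))
print("bar",[np.round(w(p,np.array([-.072,y,.225])),3) for y in(-.15,0,.15)],"stop",w(p,np.array([-.02,.15,.045])))
E
```

```text
[0.6036255  0.02410416 0.14946457] [[0.1, -1.3], [0.6, -1.2], [2.1, 0.9], [-0.3, 1.4], [-1.2, -1.1], [-0.2, 0.9], [2.1, -0.6], [-0.9, 0.4], [1.6, -0.0], [-2.7, 2.7], [-0.2, -1.3]]
tubeLb [-0.005 -0.006  0.06 ]
tubeRb [-0.009 -0.121  0.06 ]
tL1 [-0.005 -0.007  0.06 ]
tL2 [-0.037 -0.004  0.06 ]
tR1 [-0.006 -0.121  0.06 ]
tR2 [-0.038 -0.118  0.06 ]
stop [-0.022  0.151  0.075]
stopS [-0.031  0.146  0.075]
stopS [-0.004  0.144  0.075]
bar [array([ 0.555, -0.135,  0.225]), array([0.532, 0.013, 0.225]), array([0.51 , 0.162, 0.225])] stop [0.56151218 0.16945363 0.045     ]
```

The grey tube in the channel (crop: scene 497–660, 262–362) is the only grey one, so it is the target. Its centre is at about −63 mm in jig y, and the stop face is at about +148 mm. Next I'll compute the approach to a spot in front of and below the bar.

```bash
cat >> h.py <<'E'
def rel(P,pitch,yoff=0):
    """dr, xyz from present pose to jig point P with the tool pointing forward, pitch deg below level"""
    p=np.load("jig.npy");o=ctrl.get_obs();q=o["eef_rot"];R0=R.from_quat([*q[1:],q[0]])
    a=np.radians(pitch);z=np.array([np.cos(a),0,-np.sin(a)]);y=np.array([0,1,0]);x=np.cross(y,z)
    Rt=R.from_euler("z",p[2])*R.from_matrix(np.c_[x,y,z])
    dr=(R0.inv()*Rt).as_rotvec(degrees=True)/6;xyz=R0.inv().apply(w(p,np.array(P))-o["eef_pos"])*100
    return np.round(dr,2).tolist(),np.round(xyz,1).tolist()
def st():
    p=np.load("jig.npy");o=ctrl.get_obs();q=o["eef_rot"];z=R.from_quat([*q[1:],q[0]]).apply([0,0,1])
    print("t",o["time_s"],"jig",np.round(jig(p,o["eef_pos"]),3),"pitch",round(np.degrees(np.arcsin(-z[2])),1),"F",np.round(o["wrist_force"],1),"q",np.round(o["q"],2),"op",round(o["opening"],2))
E
python3 - <<'E'
from h import *
st()
print(rel([-.20,0,.26],90),rel([-.2,0,.24],55),rel([-.115,0,.195],55))
print("oilcan",onz("top",(117,208),.15),"mug",onz("top",(430,208),.09))
E
```

```text
t 0.1 jig [-0.371  0.593  0.215] pitch 89.9 F [0.3 0.  0.9] q [ 1.1   0.18  1.61  0.    1.35 -0.21] op 1.0
([-0.01, -0.01, -3.92], [-39.4, -47.5, -4.4]) ([-1.21, -5.76, -3.79], [-39.4, -47.5, -2.4]) ([-1.21, -5.76, -3.79], [-47.2, -44.1, 2.1])
oilcan [0.57775283 0.48333157 0.15      ] mug [ 0.5999092  -0.45787608  0.09      ]
```

{"fn": "send_rows", "kwargs": {
  "dr": [
    [0,0,-0.4],
    [0,0,-1],
    [0,0,-1.7],
    [0,0,-2.3],
    [0,0,-3],
    [-0.2,-1,-3.9],
    [-0.6,-2.5,-3.9],
    [-0.9,-4,-3.9]
  ],
  "xyz": [
    [-3,-4,-1],
    [-7,-9,-3],
    [-12,-14,-4],
    [-17,-20,-4.4],
    [-22,-26,-4.4],
    [-27,-32,-4.4],
    [-31,-37,-4],
    [-35,-42,-4]
  ],
  "jaw": [0,0,0,0,0,0,0,0]
}}

```text
time_s: 1.1
eef_pos: [0.3482, 0.1267, 0.2573]
eef_rot: [0.198, -0.076, 0.977, 0.021]
wrist_force: [0.6, -0.2, 0.1]
opening: -0.002
grasp_force: 0.0
```

```bash
python3 -c "
from h import *
st();print(rel([-.2,0,.22],55),rel([-.12,0,.19],55),rel([-.095,0,.209],55))"
```

```text
t 1.1 jig [-0.237  0.139  0.257] pitch 67.0 F [ 0.6 -0.2  0.1] q [-0.07 -0.77  2.3   0.1   1.23 -1.81] op -0.0
([0.12, -2.0, 0.02], [-1.9, -14.0, 4.7]) ([0.12, -2.0, 0.02], [-8.1, -14.1, 10.6]) ([0.12, -2.0, 0.02], [-11.2, -14.1, 9.8])
```

{"fn": "send_rows", "kwargs": {
  "dr": [
    [0,-0.3,0],
    [0,-0.7,0],
    [0.1,-1,0],
    [0.1,-1.3,0],
    [0.1,-1.7,0],
    [0.1,-2,0],
    [0.1,-2,0],
    [0.1,-2,0]
  ],
  "xyz": [
    [-0.5,-3,1.2],
    [-1,-6,2.5],
    [-1.5,-9,4],
    [-2,-12,5.5],
    [-4,-14,7],
    [-6,-14,8.8],
    [-8.1,-14.1,10.6],
    [-8.1,-14.1,10.6]
  ],
  "jaw": [0,0,0,0,0,0,0,0]
}}

```text
time_s: 2.1
eef_pos: [0.4836, 0.0081, 0.1873]
eef_rot: [0.296, -0.072, 0.952, 0.025]
wrist_force: [-0.3, -0.1, -0.8]
opening: 0.003
grasp_force: 0.0
```

Run:
```python
from h import *
import cv2
st()
for th in(0,.2,.4,.6,.8,1.0):
    a=np.radians(30)+th;k=.012+.011-.002;ph=55+max(0,np.degrees(th)-20)*.7;n=np.array([np.sin(np.radians(ph)),np.cos(np.radians(ph))])
    B=np.array([.11-.21*np.cos(a),.12+.21*np.sin(a)])-k*n
    print(th,ph,rel([B[0],0,B[1]],ph))
a=ctrl.camera("scene");cv2.imwrite("pics/s2.png",cv2.resize(a[120:330,120:400],(800,600))[:,:,::-1])
```

```text
t 2.1 jig [-0.121  0.002  0.187] pitch 55.5 F [-0.3 -0.1 -0.8] q [-0.48 -0.44  2.34  0.49  0.8  -2.47] op 0.0
0 55.0 ([0.06, -0.08, -0.01], [-4.1, -0.2, -0.3])
0.2 55.0 ([0.06, -0.08, -0.01], [-8.0, -0.2, -1.7])
0.4 57.04281826366305 ([0.06, 0.26, -0.01], [-12.2, -0.2, -2.4])
0.6 65.06422739549457 ([0.06, 1.6, -0.01], [-16.4, -0.2, -2.5])
0.8 73.0856365273261 ([0.06, 2.93, -0.0], [-20.5, -0.2, -1.7])
1.0 81.10704565915762 ([0.06, 4.27, 0.0], [-24.4, -0.2, -0.1])
```

View pics/s2.png

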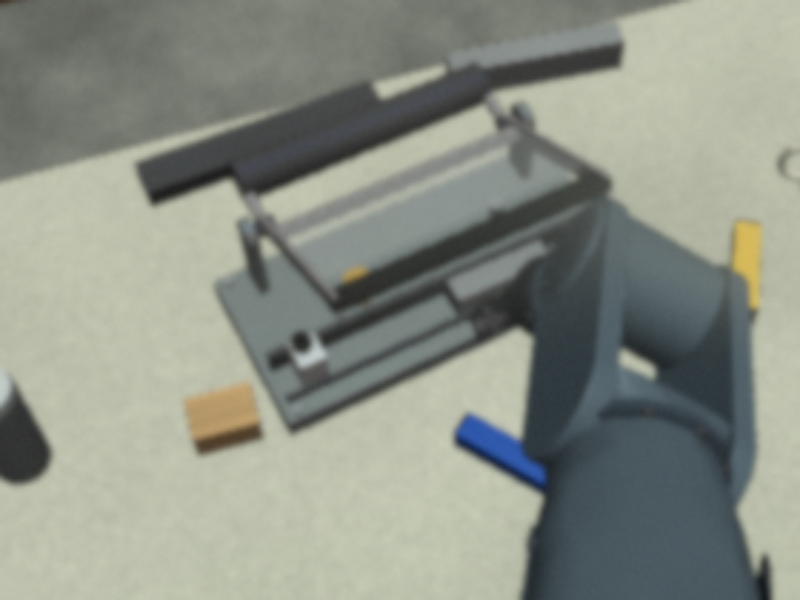

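The guard is still lowered, with the gripper in front of and below the bar. The bar runs from (340,290) to (610,185) in the crop. Pushing along the arc now.

{"fn": "send_rows", "kwargs": {
  "dr": [
    [0,0,0],
    [0,0,0],
    [0,0,0],
    [0,0,0],
    [0,0,0],
    [0,0,0],
    [0,0.1,0],
    [0,0.2,0]
  ],
  "xyz": [
    [-1.5,0,0],
    [-3,0,0],
    [-4.2,0,-0.3],
    [-5.6,0,-0.9],
    [-7.2,0,-1.4],
    [-8.8,0,-1.9],
    [-10.5,0,-2.2],
    [-12.2,0,-2.4]
  ],
  "jaw": [0,0,0,0,0,0,0,0]
}}

```text
time_s: 3.15
eef_pos: [0.5704, 0.0202, 0.2795]
eef_rot: [0.287, -0.072, 0.955, 0.023]
wrist_force: [0.5, 0.6, 0.3]
opening: -0.004
grasp_force: 0.0
```

Run:
```python
from h import *
import cv2
st()
for th in(.6,.8,1.0,1.1):
    a=np.radians(30)+th;k=.021;ph=55+max(0,np.degrees(th)-20)*.7;n=np.array([np.sin(np.radians(ph)),np.cos(np.radians(ph))])
    B=np.array([.11-.21*np.cos(a),.12+.21*np.sin(a)])-k*n
    print(th,ph,rel([B[0],0,B[1]],ph))
a=ctrl.camera("scene");cv2.imwrite("pics/s3.png",cv2.resize(a[120:330,120:400],(800,600))[:,:,::-1])
```

```text
t 3.15 jig [-0.033  0.001  0.28 ] pitch 56.5 F [0.5 0.6 0.3] q [-0.33 -0.28  2.03  0.34  0.89 -2.2 ] op -0.0
0.6 65.06422739549457 ([0.03, 1.43, -0.0], [-4.0, -0.1, 0.1])
0.8 73.0856365273261 ([0.03, 2.77, -0.0], [-8.1, -0.1, 0.8])
1.0 81.10704565915762 ([0.03, 4.1, 0.0], [-12.0, -0.1, 2.3])
1.1 85.1177502250734 ([0.03, 4.77, 0.0], [-13.8, -0.1, 3.3])
```

View pics/s3.png

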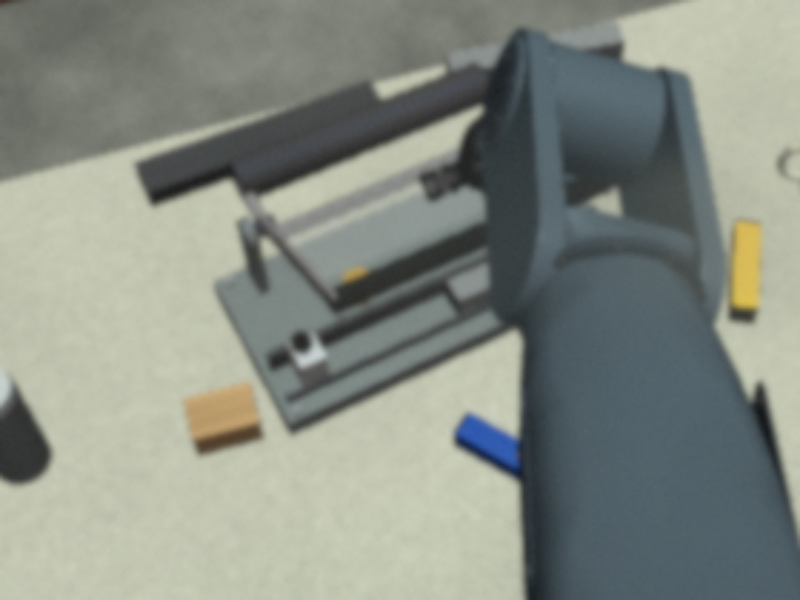

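Run:
```python
from h import *
import cv2
p=np.load("jig.npy");o=ctrl.get_obs();q=o["eef_rot"];z=R.from_quat([*q[1:],q[0]]).apply([0,0,1])
tip=o["eef_pos"]+.019*z
for n in("scene","top"):
    print(n,"tip",proj(n,tip),"crop",(proj(n,tip)-120)/.35)
def tri(cs,x0):
    return least_squares(lambda P:np.concatenate([proj(c[0],P)-c[1] for c in cs]),x0).x
l=tri([T(168,520),S(325,350)],[.5,.1,.2]);r=tri([T(690,452),S(748,175)],[.5,-.1,.2])
print(l,r,jig(p,l),jig(p,r))
h=tri([T(130,265),S(205,235)],[.7,.1,.1]);print(jig(p,h))
a=ctrl.camera("top");cv2.imwrite("pics/t3.png",cv2.resize(a[115:265,180:380],(800,600),interpolation=cv2.INTER_CUBIC)[:,:,::-1])
```

```text
scene tip [276.72574081 181.52125987] crop [447.78783089 175.7750282 ]
top tip [273.80188111 201.86318866] crop [439.43394602 233.89482474]
[0.50875925 0.15636579 0.23794255] [ 0.55272099 -0.13250043  0.22315069] [-0.07411367  0.14491345  0.23794255] [-0.07365675 -0.14727847  0.22315069]
[0.09050004 0.15736629 0.15870881]
```

View pics/t3.png

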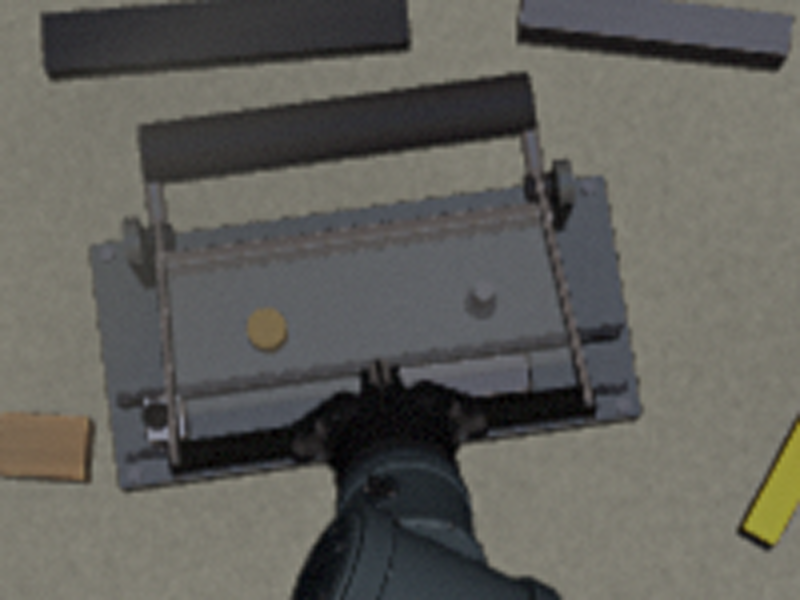

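The bar is still lowered: in the crop it runs (175,455)–(595,400), and the gripper is above it with the tip at (375,365). So the finger slipped past the bar. I'll back off, go under it again with more finger overlap, and push in shorter steps while checking the force.

```bash
python3 -c "
from h import *
st();print(rel([-.11,0,.36],50),rel([-.2,0,.28],50),rel([-.19,0,.18],50),rel([-.115,0,.165],50))"
```

```text
t 3.25 jig [-0.032  0.001  0.281] pitch 56.3 F [ 0.5 -0.5 -0.4] q [-0.33 -0.28  2.03  0.34  0.89 -2.2 ] op -0.0
([0.02, -1.05, 0.0], [2.1, -0.0, -10.9]) ([0.02, -1.05, 0.0], [14.0, -0.0, -9.2]) ([0.02, -1.05, 0.0], [18.7, -0.1, -0.4]) ([0.02, -1.05, 0.0], [13.3, -0.1, 5.1])
```

{"fn": "send_rows", "kwargs": {
  "dr": [
    [0,0,0],
    [0,0,0],
    [0,-0.3,0],
    [0,-0.6,0],
    [0,-1,0],
    [0,-1,0],
    [0,-1,0],
    [0,-1,0]
  ],
  "xyz": [
    [0.5,0,-4],
    [1.5,0,-8],
    [5,0,-10.5],
    [10,0,-10],
    [14.5,0,-8.5],
    [17,0,-4],
    [18.7,0,-0.4],
    [18.7,0,-0.4]
  ],
  "jaw": [0,0,0,0,0,0,0,0]
}}

```text
time_s: 4.25
eef_pos: [0.4126, -0.0029, 0.1773]
eef_rot: [0.336, -0.07, 0.939, 0.028]
wrist_force: [-0.3, -0.2, -0.0]
opening: -0.004
grasp_force: 0.0
```

```bash
python3 -c "
from h import *
st();print(rel([-.115,0,.165],50))"
```

```text
t 4.25 jig [-0.193  0.002  0.177] pitch 50.6 F [-0.3 -0.2 -0. ] q [-0.78 -0.82  2.57  0.64  1.04 -2.73] op -0.0
([0.05, -0.1, -0.03], [-5.2, -0.2, 5.9])
```

{"fn": "send_rows", "kwargs": {
  "dr": [
    [0,0,0],
    [0,0,0],
    [0,0,0],
    [0,0,0],
    [0,0,0],
    [0,0,0],
    [0,0,0],
    [0,0,0]
  ],
  "xyz": [
    [-2,0,2.5],
    [-4,0,4.5],
    [-5.2,0,5.9],
    [-6.5,0,5.9],
    [-8,0,5.9],
    [-9.5,0,5.9],
    [-10.7,0,5.6],
    [-11.7,0,5.3]
  ],
  "jaw": [0,0,0,0,0,0,0,0]
}}

```text
time_s: 5.25
eef_pos: [0.5352, 0.0158, 0.2122]
eef_rot: [0.336, -0.071, 0.939, 0.027]
wrist_force: [-8.6, -1.0, 2.8]
opening: -0.001
grasp_force: 3.2
```

Run:
```python
from h import *
import cv2
st()
cv2.imwrite("pics/s4a.png",cv2.resize(ctrl.camera("scene")[120:270,150:350],(800,600))[:,:,::-1])
```

```text
t 5.25 jig [-0.069  0.002  0.212] pitch 50.6 F [-8.6 -1.   2.8] q [-0.42 -0.35  2.27  0.57  0.71 -2.48] op -0.0
```

View pics/s4a.png

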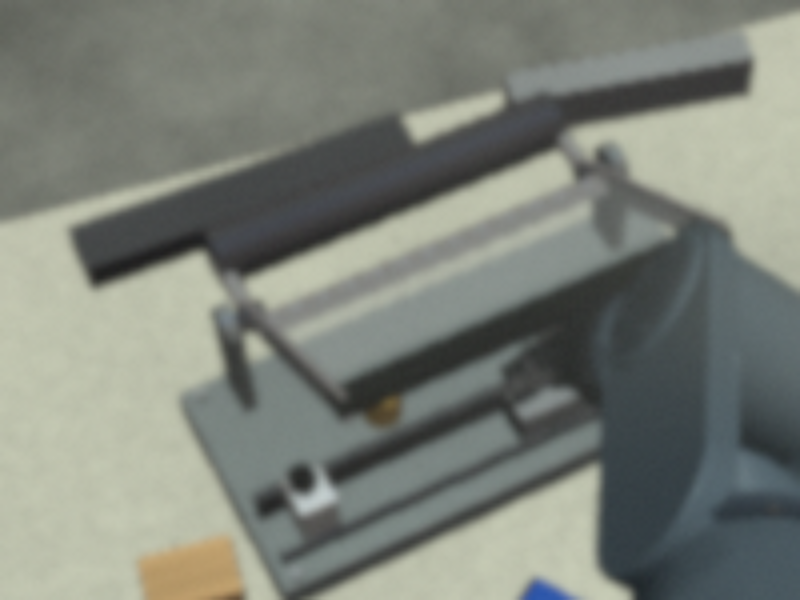

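The bar (left end now at crop (345,395)) is in contact and has just started to rise. The force has a large friction part along the finger, so rotating the tool about the hinge line together with the guard will avoid slip.

```bash
cat >> h.py <<'E'
def arc(ds):
    p=np.load("jig.npy");o=ctrl.get_obs();q=o["eef_rot"];R0=R.from_quat([*q[1:],q[0]])
    ax=R.from_euler("z",p[2]).apply([0,1,0]);H=w(p,np.array([.11,0,.12]))
    for d in ds:
        r=R.from_rotvec(ax*d);P=H+r.apply(o["eef_pos"]-H)
        print(round(d,2),np.round((R0.inv()*r*R0).as_rotvec(degrees=True)/6,2).tolist(),np.round(R0.inv().apply(P-o["eef_pos"])*100,1).tolist())
E
python3 -c "
from h import *
arc(np.arange(1,9)*.045)"
```

```text
0.04 [0.0, 0.43, 0.0] [-0.8, 0.0, -0.3]
0.09 [0.0, 0.86, 0.0] [-1.7, 0.0, -0.6]
0.14 [0.0, 1.29, 0.0] [-2.6, 0.0, -0.9]
0.18 [0.0, 1.72, 0.01] [-3.4, 0.0, -1.1]
0.22 [0.0, 2.15, 0.01] [-4.3, 0.0, -1.3]
0.27 [0.0, 2.58, 0.01] [-5.2, 0.0, -1.4]
0.32 [0.0, 3.01, 0.01] [-6.1, 0.0, -1.5]
0.36 [0.0, 3.44, 0.01] [-7.0, 0.0, -1.5]
```

{"fn": "send_rows", "kwargs": {
  "dr": [
    [0,0.4,0],
    [0,0.9,0],
    [0,1.3,0],
    [0,1.7,0],
    [0,2.1,0],
    [0,2.6,0],
    [0,3,0],
    [0,3.4,0]
  ],
  "xyz": [
    [-0.8,0,-0.3],
    [-1.7,0,-0.6],
    [-2.6,0,-0.9],
    [-3.4,0,-1.1],
    [-4.3,0,-1.3],
    [-5.2,0,-1.4],
    [-6.1,0,-1.5],
    [-7,0,-1.5]
  ],
  "jaw": [0,0,0,0,0,0,0,0]
}}

```text
time_s: 6.3
eef_pos: [0.5793, 0.0219, 0.2689]
eef_rot: [0.164, -0.074, 0.984, 0.014]
wrist_force: [-2.2, 0.8, 1.3]
opening: 0.001
grasp_force: 1.0
```

```bash
python3 -c "
from h import *
st();arc(np.arange(1,9)*.05)
import cv2
cv2.imwrite('pics/s5.png',cv2.resize(ctrl.camera('scene')[120:270,150:350],(800,600))[:,:,::-1])"
```

```text
t 6.3 jig [-0.024  0.001  0.269] pitch 71.0 F [-2.2  0.8  1.3] q [-0.24 -0.09  1.81  0.14  1.11 -2.01] op 0.0
0.05 [0.0, 0.48, 0.0] [-0.9, 0.0, -0.4]
0.1 [0.0, 0.95, 0.0] [-1.9, 0.0, -0.7]
0.15 [0.0, 1.43, 0.01] [-2.8, 0.0, -1.0]
0.2 [0.0, 1.91, 0.01] [-3.8, 0.0, -1.2]
0.25 [0.0, 2.39, 0.01] [-4.8, 0.0, -1.4]
0.3 [0.0, 2.86, 0.01] [-5.8, 0.0, -1.5]
0.35 [0.0, 3.34, 0.01] [-6.8, 0.0, -1.6]
0.4 [0.0, 3.82, 0.01] [-7.8, 0.0, -1.6]
```

View pics/s5.png

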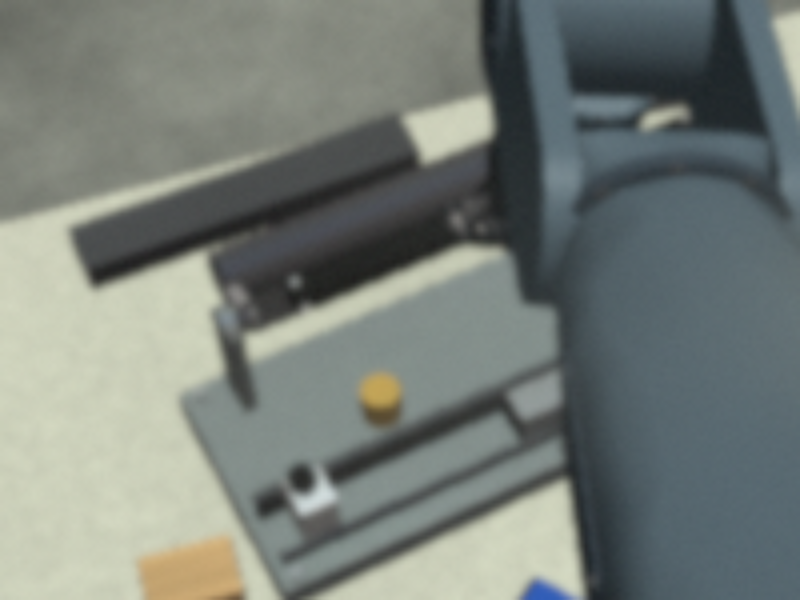

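The guard is up by about 0.45 rad: the brass bush at (380,395) is clear and the bar now lies near (300,285). Continuing past balance.

{"fn": "send_rows", "kwargs": {
  "dr": [
    [0,0.5,0],
    [0,1,0],
    [0,1.4,0],
    [0,1.9,0],
    [0,2.4,0],
    [0,2.9,0],
    [0,3.3,0],
    [0,3.8,0]
  ],
  "xyz": [
    [-0.9,0,-0.4],
    [-1.9,0,-0.7],
    [-2.8,0,-1],
    [-3.8,0,-1.2],
    [-4.8,0,-1.4],
    [-5.8,0,-1.5],
    [-6.8,0,-1.6],
    [-7.8,0,-1.6]
  ],
  "jaw": [0,0,0,0,0,0,0,0]
}}

```text
time_s: 7.35
eef_pos: [0.6473, 0.0319, 0.3093]
eef_rot: [-0.033, -0.075, 0.997, -0.001]
wrist_force: [-0.2, -0.3, 1.0]
opening: 0.001
grasp_force: 0.1
```

```bash
python3 -c "
from h import *
st();arc([.05,.1,.15,.2,.25]);print(rel([.06,0,.28],88))"
```

```text
t 7.35 jig [0.044 0.001 0.309] pitch 86.2 F [-0.2 -0.3  1. ] q [-0.13  0.34  1.23 -0.01  1.64 -1.85] op 0.0
0.05 [-0.0, 0.48, 0.0] [-0.9, 0.0, -0.4]
0.1 [-0.0, 0.95, 0.0] [-1.9, 0.0, -0.7]
0.15 [-0.0, 1.43, 0.01] [-2.8, 0.0, -1.0]
0.2 [-0.0, 1.91, 0.01] [-3.8, 0.0, -1.2]
0.25 [-0.0, 2.39, 0.01] [-4.8, -0.0, -1.4]
([0.03, -0.96, 0.01], [-1.8, -0.1, 2.8])
```

{"fn": "send_rows", "kwargs": {
  "dr": [
    [0,0,0],
    [0,0,0],
    [0,0,0],
    [0,0,0],
    [0,-0.3,0],
    [0,-0.6,0],
    [0,-0.6,0],
    [0,-0.6,0]
  ],
  "xyz": [
    [-1,0,0],
    [-2,0,0],
    [-3,0,0],
    [-3.5,0,0],
    [-2,0,0],
    [1,0,0],
    [4,0,0],
    [7,0,0]
  ],
  "jaw": [0,0,0,0,0,0,0,0]
}}

```text
time_s: 8.35
eef_pos: [0.5774, 0.0213, 0.3134]
eef_rot: [-0.001, -0.075, 0.997, 0.002]
wrist_force: [0.2, 0.0, 0.2]
opening: 0.001
grasp_force: 0.0
```

```bash
python3 -c "
from h import *
st();print(rel([-.02,-.165,.25],90),rel([-.02,-.165,.058],90))
import cv2
cv2.imwrite('pics/t6.png',cv2.resize(ctrl.camera('top')[115:265,180:380],(800,600),interpolation=cv2.INTER_CUBIC)[:,:,::-1])"
```

```text
t 8.35 jig [-0.026  0.001  0.313] pitch 89.8 F [0.2 0.  0.2] q [-0.17  0.12  1.48  0.    1.54 -1.89] op 0.0
([0.03, -0.01, 0.01], [-0.6, -16.6, 6.3]) ([0.03, -0.01, 0.01], [-0.6, -16.7, 25.5])
```

View pics/t6.png

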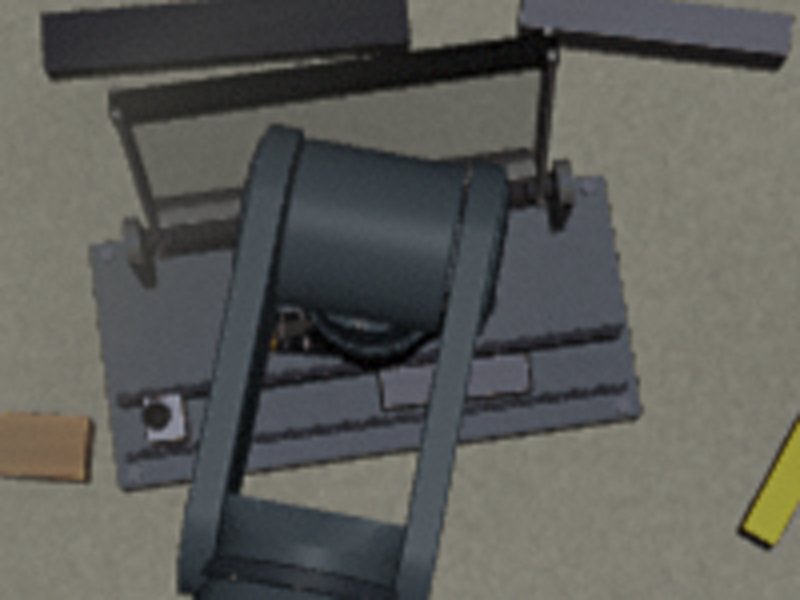

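The guard stands raised: the bar spans (110,105)–(555,45). The tube is unobstructed, with corners at about (380,375), (383,408), (528,358) and (530,390). The stop's face is near x=186, rows 398–441.

```bash
python3 -c "
from h import *
p=np.load('jig.npy')
U=lambda u,v:(180+u/4,115+v/4)
for c,z in[((380,375),.06),((383,408),.06),((528,358),.06),((530,390),.06),((183,397),.075),((187,440),.075),((110,105),.326),((555,45),.326),((638,415),.03),((607,180),.03),((92,245),.03),((122,488),.03)]: print(c,np.round(jig(p,onz('top',U(*c),z)),3))"
```

```text
(380, 375) [-0.009 -0.004  0.06 ]
(383, 408) [-0.035 -0.003  0.06 ]
(528, 358) [-0.011 -0.12   0.06 ]
(530, 390) [-0.036 -0.118  0.06 ]
(183, 397) [-0.007  0.15   0.075]
(187, 440) [-0.041  0.151  0.075]
(110, 105) [0.154 0.154 0.326]
(555, 45) [ 0.156 -0.145  0.326]
(638, 415) [-0.064 -0.203  0.03 ]
(607, 180) [ 0.129 -0.208  0.03 ]
(92, 245) [0.132 0.211 0.03 ]
(122, 488) [-0.066  0.21   0.03 ]
```

{"fn": "send_rows", "kwargs": {
  "dr": [
    [0,0,0],
    [0,0,0],
    [0,0,0],
    [0,0,0],
    [0,0,0],
    [0,0,0],
    [0,0,0],
    [0,0,0]
  ],
  "xyz": [
    [-0.1,-3,1],
    [-0.3,-6,2],
    [-0.5,-9,3],
    [-0.6,-12,4],
    [-0.6,-15,5],
    [-0.6,-17,7],
    [-0.6,-17,9],
    [-0.6,-17,11]
  ],
  "jaw": [0,0,0,0,0,0,0,0]
}}

```text
time_s: 9.4
eef_pos: [0.6092, -0.1444, 0.2006]
eef_rot: [-0.002, -0.076, 0.997, 0.002]
wrist_force: [0.4, -0.1, 0.1]
opening: -0.003
grasp_force: 0.0
```

```bash
python3 -c "
from h import *
st();print(rel([-.02,-.165,.058],90))"
```

```text
t 9.4 jig [-0.02  -0.167  0.201] pitch 89.7 F [ 0.4 -0.1  0.1] q [-0.42  0.31  1.48  0.    1.35 -2.15] op -0.0
([0.04, -0.03, 0.02], [0.0, 0.2, 14.3])
```

{"fn": "send_rows", "kwargs": {
  "dr": [
    [0,0,0],
    [0,0,0],
    [0,0,0],
    [0,0,0],
    [0,0,0],
    [0,0,0],
    [0,0,0],
    [0,0,0]
  ],
  "xyz": [
    [0,0,3],
    [0,0,6],
    [0,0,9],
    [0,0,11],
    [0.1,0,12.5],
    [0.1,0,13.5],
    [0.1,0,14.3],
    [0.1,0,14.5]
  ],
  "jaw": [0,0,0,0,0,0,0,0]
}}

```text
time_s: 10.4
eef_pos: [0.6084, -0.1452, 0.0574]
eef_rot: [-0.001, -0.075, 0.997, 0.002]
wrist_force: [-1.0, -0.4, -0.4]
opening: -0.0
grasp_force: 0.0
```

```bash
python3 -c "
from h import *
st();print(rel([-.02,-.135,.056],90),rel([-.02,.012,.056],90))"
```

```text
t 10.4 jig [-0.02  -0.168  0.057] pitch 89.8 F [-1.  -0.4 -0.4] q [-0.42  0.47  1.58  0.    1.1  -2.15] op -0.0
([0.03, -0.02, 0.01], [-0.1, 3.3, 0.2]) ([0.03, -0.02, 0.01], [-0.1, 18.0, 0.2])
```

{"fn": "send_rows", "kwargs": {
  "dr": [
    [0,0,0],
    [0,0,0],
    [0,0,0],
    [0,0,0],
    [0,0,0],
    [0,0,0],
    [0,0,0],
    [0,0,0]
  ],
  "xyz": [
    [0,1.2,0],
    [0,2.4,0],
    [0,3.6,0],
    [0,5,0],
    [0,6.5,0],
    [0,8,0],
    [0,9.5,0],
    [0,11,0]
  ],
  "jaw": [0,0,0,0,0,0,0,0]
}}

```text
time_s: 11.4
eef_pos: [0.5916, -0.0353, 0.0579]
eef_rot: [-0.001, -0.075, 0.997, 0.002]
wrist_force: [0.3, -0.1, -0.2]
opening: -0.002
grasp_force: 0.0
```

```bash
python3 -c "
from h import *
st();print(rel([-.02,.015,.056],90))"
```

```text
t 11.4 jig [-0.021 -0.057  0.058] pitch 89.8 F [ 0.3 -0.1 -0.2] q [-0.26  0.41  1.67  0.    1.07 -1.98] op -0.0
([0.03, -0.02, 0.01], [-0.1, 7.2, 0.2])
```

{"fn": "send_rows", "kwargs": {
  "dr": [
    [0,0,0],
    [0,0,0],
    [0,0,0],
    [0,0,0],
    [0,0,0],
    [0,0,0],
    [0,0,0],
    [0,0,0]
  ],
  "xyz": [
    [-0.1,0.8,0.2],
    [-0.1,1.6,0.2],
    [-0.1,2.4,0.2],
    [-0.1,3.2,0.2],
    [-0.1,4,0.2],
    [-0.1,4.8,0.2],
    [-0.1,5.5,0.2],
    [-0.1,6,0.2]
  ],
  "jaw": [0,0,0,0,0,0,0,0]
}}

```text
time_s: 12.4
eef_pos: [0.5837, 0.0236, 0.0561]
eef_rot: [-0.001, -0.075, 0.997, 0.002]
wrist_force: [-0.5, 0.2, -0.3]
opening: 0.002
grasp_force: 0.0
```

```bash
cat >> h.py <<'E'
def prof(x=-.02,z=.06):
    """brightness in both cameras along the channel, per jig y"""
    import cv2
    p=np.load("jig.npy")
    for n in("scene","top"):
        g=cv2.cvtColor(ctrl.camera(n),cv2.COLOR_RGB2GRAY)
        ys=np.arange(-.18,.20,.006)
        v=[int(cv2.getRectSubPix(g,(1,1),tuple(map(float,proj(n,w(p,np.array([x,y,z]))))))[0,0]) for y in ys]
        print(n,*[f"{int(round(y*1000))}:{a}" for y,a in zip(ys,v)])
E
python3 -c "
from h import *
st();prof();print(rel([-.02,.02,.056],90))"
```

```text
t 12.4 jig [-0.02   0.002  0.056] pitch 89.8 F [-0.5  0.2 -0.3] q [-0.16  0.39  1.69  0.    1.06 -1.89] op 0.0
scene -180:127 -174:125 -168:124 -162:123 -156:123 -150:121 -144:120 -138:119 -132:118 -126:117 -120:115 -114:114 -108:113 -102:112 -96:110 -90:109 -84:110 -78:107 -72:107 -66:106 -60:104 -54:103 -48:103 -42:101 -36:101 -30:100 -24:98 -18:85 -12:60 -6:66 0:86 6:93 12:95 18:93 24:93 30:93 36:93 42:90 48:91 54:90 60:88 66:90 72:90 78:88 84:87 90:88 96:86 102:85 108:85 114:84 120:83 126:83 132:83 138:81 144:80 150:79 156:77 162:78 168:76 174:76 180:74 186:75 192:74 198:72
top -180:83 -174:83 -168:83 -162:83 -156:82 -150:85 -144:83 -138:86 -132:84 -126:84 -120:59 -114:96 -108:94 -102:94 -96:95 -90:93 -84:93 -78:95 -72:95 -66:42 -60:55 -54:60 -48:60 -42:59 -36:26 -30:33 -24:30 -18:30 -12:20 -6:28 0:39 6:25 12:19 18:20 24:36 30:27 36:6 42:17 48:51 54:35 60:49 66:59 72:61 78:18 84:43 90:60 96:60 102:59 108:61 114:86 120:87 126:85 132:86 138:85 144:86 150:72 156:140 162:122 168:41 174:40 180:44 186:77 192:86 198:87
([0.03, -0.02, 0.02], [0.0, 1.7, 0.0])
```

Run:
```python
from h import *
p=np.load("jig.npy")
P=least_squares(lambda P:np.concatenate([proj("scene",P)-[270.5,184.8],proj("top",P)-[273.8,206]]),[.57,.02,.27]).x
print(P,"TCP then .5704 .0202 .2795 ; residual",proj("scene",P),proj("top",P))
o=ctrl.get_obs();print(o["eef_pos"],o["q"])
import cv2
a=cv2.cvtColor(ctrl.camera("scene"),cv2.COLOR_RGB2GRAY).astype(int);b=cv2.cvtColor(cv2.imread("pics/scene0.png"),cv2.COLOR_BGR2GRAY).astype(int)
for x,z in((-.02,.045),(-.02,.031),(-.03,.06)):
  print(x,z)
  for y in np.arange(.0,.21,.01):
    u=proj("scene",w(p,np.array([x,y,z])));i,j=int(round(u[1])),int(round(u[0]));print(int(y*1000),(j,i),a[i,j],b[i,j],end=" | ")
```

```text
[0.57677112 0.03076646 0.26150517] TCP then .5704 .0202 .2795 ; residual [274.21225883 185.24789563] [270.36310091 204.31713644]
[0.58366132 0.02365577 0.05610491] [-0.16418355  0.39234034  1.69439968  0.00321419  1.05768453 -1.88803885]
-0.02 0.045
0 (277, 225) 87 76 | 10 (274, 227) 92 123 | 20 (271, 228) 91 126 | 30 (268, 229) 89 124 | 40 (265, 231) 86 121 | 50 (263, 232) 87 121 | 60 (260, 233) 87 123 | 70 (257, 235) 86 124 | 80 (254, 236) 84 122 | 90 (251, 237) 85 122 | 100 (248, 239) 83 122 | 110 (245, 240) 81 124 | 120 (242, 242) 80 122 | 130 (239, 243) 78 124 | 140 (236, 244) 77 122 | 150 (233, 246) 77 109 | 160 (230, 247) 73 116 | 170 (227, 248) 74 127 | 180 (223, 250) 72 97 | 190 (220, 251) 71 122 | 200 (217, 253) 70 120 | -0.02 0.031
0 (277, 228) 86 116 | 10 (274, 229) 88 124 | 20 (271, 230) 88 123 | 30 (268, 232) 85 124 | 40 (266, 233) 86 124 | 50 (263, 234) 84 123 | 60 (260, 236) 82 123 | 70 (257, 237) 82 124 | 80 (254, 238) 81 123 | 90 (251, 240) 80 124 | 100 (248, 241) 79 125 | 110 (245, 243) 78 124 | 120 (242, 244) 77 123 | 130 (239, 245) 75 123 | 140 (236, 247) 73 120 | 150 (233, 248) 72 85 | 160 (230, 249) 72 80 | 170 (227, 251) 70 78 | 180 (224, 252) 71 99 | 190 (221, 254) 71 122 | 200 (218, 255) 70 121 | -0.03 0.06
0 (279, 225) 65 58 | 10 (276, 227) 89 117 | 20 (273, 228) 92 126 | 30 (270, 229) 89 124 | 40 (267, 231) 86 122 | 50 (264, 232) 86 124 | 60 (261, 233) 87 124 | 70 (258, 235) 85 125 | 80 (255, 236) 84 122 | 90 (252, 237) 84 122 | 100 (249, 239) 82 124 | 110 (246, 240) 80 125 | 120 (243, 242) 79 123 | 130 (240, 243) 80 125 | 140 (237, 244) 78 123 | 150 (234, 246) 76 111 | 160 (231, 247) 75 104 | 170 (228, 249) 74 87 | 180 (224, 250) 72 83 | 190 (221, 251) 72 121 | 200 (218, 253) 70 123 |
```

Run:
```python
from h import *
import cv2
p=np.load("jig.npy")
g0=cv2.cvtColor(cv2.imread("pics/top0.png"),cv2.COLOR_BGR2GRAY);g6=cv2.cvtColor(cv2.imread("pics/t6.png"),cv2.COLOR_BGR2GRAY);im=ctrl.camera("top");g=cv2.cvtColor(im,cv2.COLOR_RGB2GRAY)
for x in(-.012,-.028):
  for y in np.arange(-.15,.20,.006):
    u=proj("top",w(p,np.array([x,y,.06])));f=lambda G,u:int(cv2.getRectSubPix(G,(1,1),tuple(map(float,u)))[0,0])
    print(int(round(y*1000)),f(g0,u),f(g6,(u-[180,115])*4),f(g,u),end=" | ")
  print()
```

```text
-150 86 86 86 | -144 88 85 85 | -138 89 85 83 | -132 89 81 86 | -126 90 82 85 | -120 78 65 62 | -114 95 98 97 | -108 96 95 95 | -102 95 94 94 | -96 94 95 96 | -90 97 95 96 | -84 96 95 95 | -78 95 95 97 | -72 96 78 70 | -66 95 83 47 | -60 96 82 60 | -54 96 84 60 | -48 96 71 62 | -42 95 99 32 | -36 97 96 46 | -30 95 94 44 | -24 93 94 42 | -18 95 93 41 | -12 96 96 36 | -6 93 93 34 | 0 79 69 31 | 6 91 86 34 | 12 90 88 46 | 18 90 89 57 | 24 90 88 42 | 30 91 88 23 | 36 90 85 28 | 42 91 89 11 | 48 90 89 43 | 54 92 86 16 | 60 92 86 37 | 66 90 88 26 | 72 92 87 25 | 78 91 84 26 | 84 90 88 61 | 90 91 80 59 | 96 92 20 60 | 102 91 23 61 | 108 90 82 88 | 114 91 83 89 | 120 91 80 88 | 126 89 82 86 | 132 89 70 86 | 138 89 90 87 | 144 93 88 88 | 150 81 64 66 | 156 90 137 123 | 162 76 94 102 | 168 36 32 38 | 174 34 34 37 | 180 35 32 35 | 186 62 81 67 | 192 81 86 88 | 198 81 87 87 | 
-150 78 82 86 | -144 76 83 83 | -138 76 83 84 | -132 78 83 85 | -126 79 86 86 | -120 62 55 67 | -114 88 97 94 | -108 88 92 95 | -102 86 92 96 | -96 87 93 94 | -90 86 91 94 | -84 88 93 96 | -78 88 93 96 | -72 88 97 98 | -66 87 83 81 | -60 90 83 46 | -54 88 84 60 | -48 90 86 57 | -42 88 67 59 | -36 87 95 74 | -30 89 97 86 | -24 88 96 26 | -18 88 97 26 | -12 85 97 35 | -6 90 100 47 | 0 53 68 37 | 6 79 84 39 | 12 80 83 35 | 18 78 85 27 | 24 77 84 2 | 30 79 85 60 | 36 78 83 82 | 42 79 85 85 | 48 80 85 89 | 54 79 85 86 | 60 79 84 88 | 66 78 83 87 | 72 80 84 84 | 78 78 84 23 | 84 79 84 26 | 90 80 85 59 | 96 79 69 59 | 102 79 12 61 | 108 80 31 62 | 114 80 85 88 | 120 80 83 87 | 126 79 80 86 | 132 79 83 86 | 138 79 68 87 | 144 79 87 85 | 150 58 50 64 | 156 125 145 142 | 162 77 137 138 | 168 121 115 136 | 174 102 84 111 | 180 119 124 132 | 186 75 86 82 | 192 80 85 87 | 198 81 85 88 |
```

Run:
```python
from h import *
import cv2
p=np.load("jig.npy");o=ctrl.get_obs();g=cv2.cvtColor(ctrl.camera("top"),cv2.COLOR_RGB2GRAY)
for d in(-.1,-.054,0,.019):print(d,np.round(proj("top",o["eef_pos"]+[0,0,-d]),1))
print("tube corners",[np.round(proj("top",w(p,np.array([x,y,.06])))).tolist() for x in(-.035,-.005) for y in(-.123,-.003)])
print("    ",*[f"{c:2d}" for c in (np.arange(245,312)%100)])
for r in range(196,238):print(r,*[f"{v//4:2d}" for v in g[r,245:312]])
```

```text
-0.1 [273.5 207.8]
-0.054 [273.6 210.1]
0 [273.7 212.7]
0.019 [273.7 213.5]
tube corners [[314.0, 212.0], [276.0, 217.0], [313.0, 203.0], [275.0, 208.0]]
     45 46 47 48 49 50 51 52 53 54 55 56 57 58 59 60 61 62 63 64 65 66 67 68 69 70 71 72 73 74 75 76 77 78 79 80 81 82 83 84 85 86 87 88 89 90 91 92 93 94 95 96 97 98 99  0  1  2  3  4  5  6  7  8  9 10 11
196 20 16 14 14 15 15 14 15  7  5 11 15 15 16 15 16 16 16 16 16 16 16 17 17 17 18 18 18 18 19 19 18 19 20 20 20 20 21 21 21 22 21 22 19 16 15 14 14 15 15 15 15 14 10 13 21 22 21 21 21 21 21 21 21 21 21 22
197 20 16 14 14 15 15 14 16  6  5 12 14 15 15 15 15 15 15 16 15 15 16 15 15 16 16 16 17 17 17 17 18 18 18 18 18 19 20 19 20 19 20 21 17 18 15 15 14 14 15 14 15 13 11 18 21 21 21 22 21 22 21 21 21 21 21 21
198 20 15 15 15 14 15 15 15  7  5 13 16 14 14 15 15 15 15 15 15 15 15 16 15 15 15 16 15 16 16 16 17 16 17 17 17 17 18 18 18 19 19 19 14 14 14 14 15 15 14 15 16 15  8 18 21 22 22 21 22 21 21 22 21 21 20 19
199 17 14 14 14 15 14 15 10  4  7 13 14 14 14 14 14 15 14 15 14 14 15 15 15 16 15 15 15 16 15 16 15 15 16 16 16 16 16 17 17 1
[... 7169 characters left out ...]
8 14 14 14 14 14 14 17 31 32 32 31 31 31 31 31 32 32 32 31 31 31 31 30 30 31 31 31 31
235 12 13 13 13 14 13 13 13 13 13 13 14 13 14 14 14 13 13 12 13 12 13 13 13 14 13 14 14 13 14 16 15 15 15 15 15 15 16 14 14 14 14 14 14 14 17 31 32 32 32 33 32 31 30 31 30 31 31 32 31 31 30 31 30 30 30 31
236 12 12 12 12 11 11 11 12 12 12 12 13 14 13 14 14 14 14 15 15 14 15 14 13 13 14 14 14 14 14 15 15 16 15 15 15 15 12 13 14 14 14 15 14 14 20 30 32 32 32 31 32 32 30 30 30 30 32 32 31 31 31 30 31 31 30 30
237 11 10  9 10  9 10  9  9  9  8  9 10 10 10 10 11 12 13 13 14 14 14 14 15 14 14 15 14 15 14 15 15 15 15 16 15 15 13 15 15 15 14 15 14 15 27 32 31 32 31 31 32 32 32 31 31 31 31 31 31 31 30 31 31 31 30 30
```

The tube hasn't moved, so the fingertips passed over it. They must sit higher than tip_extent suggests, which would also explain the first slip off the bar. I'll go back behind the tube and lower in small steps until the bed is felt, to find the true tip height.

{"fn": "send_rows", "kwargs": {
  "dr": [
    [0,0,0],
    [0,0,0],
    [0,0,0],
    [0,0,0],
    [0,0,0],
    [0,0,0],
    [0,0,0],
    [0,0,0]
  ],
  "xyz": [
    [0,0,-3],
    [0,-3,-5],
    [0,-7,-5],
    [0,-11,-5],
    [0,-15,-5],
    [0,-17,-4],
    [0,-17,-2],
    [0,-17,0]
  ],
  "jaw": [0,0,0,0,0,0,0,0]
}}

```text
time_s: 13.65
eef_pos: [0.6083, -0.1433, 0.0532]
eef_rot: [-0.002, -0.076, 0.997, 0.002]
wrist_force: [0.7, 0.9, -0.1]
opening: 0.002
grasp_force: 0.0
```

{"fn": "send_rows", "kwargs": {
  "dr": [
    [0,0,0],
    [0,0,0],
    [0,0,0],
    [0,0,0],
    [0,0,0],
    [0,0,0],
    [0,0,0],
    [0,0,0]
  ],
  "xyz": [
    [0,0,0.1],
    [0,0,0.2],
    [0,0,0.3],
    [0,0,0.4],
    [0,0,0.5],
    [0,0,0.6],
    [0,0,0.7],
    [0,0,0.7]
  ],
  "jaw": [0,0,0,0,0,0,0,0]
}}

```text
time_s: 14.65
eef_pos: [0.6092, -0.1449, 0.0484]
eef_rot: [-0.001, -0.075, 0.997, 0.002]
wrist_force: [0.0, -0.1, 0.7]
opening: -0.0
grasp_force: 0.0
```

```bash
python3 -c "
from h import *
st()"
```

```text
t 14.65 jig [-0.02  -0.168  0.048] pitch 89.8 F [ 0.  -0.1  0.7] q [-0.42  0.48  1.58  0.    1.08 -2.15] op -0.0
```

{"fn": "send_rows", "kwargs": {
  "dr": [
    [0,0,0],
    [0,0,0],
    [0,0,0],
    [0,0,0],
    [0,0,0],
    [0,0,0],
    [0,0,0],
    [0,0,0]
  ],
  "xyz": [
    [0,0,0.1],
    [0,0,0.2],
    [0,0,0.3],
    [0,0,0.4],
    [0,0,0.5],
    [0,0,0.6],
    [0,0,0.6],
    [0,0,0.6]
  ],
  "jaw": [0,0,0,0,0,0,0,0]
}}

```text
time_s: 15.65
eef_pos: [0.6093, -0.1449, 0.0425]
eef_rot: [-0.001, -0.075, 0.997, 0.002]
wrist_force: [-0.9, -0.9, -0.2]
opening: -0.002
grasp_force: 0.0
```

{"fn": "send_rows", "kwargs": {
  "dr": [
    [0,0,0],
    [0,0,0],
    [0,0,0],
    [0,0,0],
    [0,0,0],
    [0,0,0],
    [0,0,0],
    [0,0,0]
  ],
  "xyz": [
    [0,0,0.1],
    [0,0,0.2],
    [0,0,0.3],
    [0,0,0.4],
    [0,0,0.5],
    [0,0,0.5],
    [0,0,0.5],
    [0,0,0.5]
  ],
  "jaw": [0,0,0,0,0,0,0,0]
}}

```text
time_s: 16.65
eef_pos: [0.6093, -0.1449, 0.0376]
eef_rot: [-0.001, -0.075, 0.997, 0.002]
wrist_force: [0.2, 0.1, 0.5]
opening: 0.003
grasp_force: 0.0
```

{"fn": "send_rows", "kwargs": {
  "dr": [
    [0,0,0],
    [0,0,0],
    [0,0,0],
    [0,0,0],
    [0,0,0],
    [0,0,0],
    [0,0,0],
    [0,0,0]
  ],
  "xyz": [
    [0,0,0.1],
    [0,0,0.2],
    [0,0,0.3],
    [0,0,0.4],
    [0,0,0.5],
    [0,0,0.6],
    [0,0,0.6],
    [0,0,0.6]
  ],
  "jaw": [0,0,0,0,0,0,0,0]
}}

```text
time_s: 17.65
eef_pos: [0.6093, -0.1449, 0.0316]
eef_rot: [-0.001, -0.075, 0.997, 0.002]
wrist_force: [-0.2, 0.8, 0.1]
opening: 0.002
grasp_force: 0.0
```

```bash
python3 -c "
from h import *
st();p=np.load('jig.npy');print('bolt',jig(p,onz('top',(300,187),.085)),'bush',jig(p,onz('top',(247,197),.062)))"
```

```text
t 17.65 jig [-0.02  -0.168  0.032] pitch 89.8 F [-0.2  0.8  0.1] q [-0.42  0.51  1.59  0.    1.05 -2.15] op 0.0
bolt [ 0.04466074 -0.08928834  0.085     ] bush [0.0398788 0.0781143 0.062    ]
```

{"fn": "send_rows", "kwargs": {
  "dr": [
    [0,0,0],
    [0,0,0],
    [0,0,0],
    [0,0,0],
    [0,0,0],
    [0,0,0],
    [0,0,0],
    [0,0,0]
  ],
  "xyz": [
    [0,0,0.1],
    [0,0,0.2],
    [0,0,0.3],
    [0,0,0.3],
    [0,1,0.3],
    [0,2,0.3],
    [0,2.5,0.3],
    [0,3,0.3]
  ],
  "jaw": [0,0,0,0,0,0,0,0]
}}

```text
time_s: 18.65
eef_pos: [0.6048, -0.1146, 0.0287]
eef_rot: [-0.001, -0.076, 0.997, 0.002]
wrist_force: [-0.6, 0.5, -0.7]
opening: 0.0
grasp_force: 0.0
```

{"fn": "send_rows", "kwargs": {
  "dr": [
    [0,0,0],
    [0,0,0],
    [0,0,0],
    [0,0,0],
    [0,0,0],
    [0,0,0],
    [0,0,0],
    [0,0,0]
  ],
  "xyz": [
    [0,0.3,0],
    [0,0.7,0],
    [0,1.2,0],
    [0,1.8,0],
    [0,2.4,0],
    [0,3,0],
    [0,3.6,0],
    [0,4.2,0]
  ],
  "jaw": [0,0,0,0,0,0,0,0]
}}

```text
time_s: 19.65
eef_pos: [0.5983, -0.0732, 0.0287]
eef_rot: [-0.001, -0.075, 0.997, 0.002]
wrist_force: [-0.2, -2.6, -1.8]
opening: -0.001
grasp_force: 1.1
```

```bash
python3 -c "
from h import *
st();prof(-.024)" | cut -c1-900
```

```text
t 19.65 jig [-0.02  -0.095  0.029] pitch 89.8 F [-0.2 -2.6 -1.8] q [-0.32  0.47  1.65  0.    1.02 -2.04] op -0.0
scene -180:87 -174:88 -168:86 -162:87 -156:84 -150:83 -144:82 -138:81 -132:79 -126:78 -120:77 -114:74 -108:73 -102:72 -96:70 -90:68 -84:67 -78:66 -72:64 -66:61 -60:57 -54:50 -48:56 -42:70 -36:76 -30:77 -24:77 -18:77 -12:75 -6:76 0:75 6:75 12:76 18:75 24:77 30:76 36:76 42:75 48:70 54:49 60:40 66:40 72:39 78:38 84:48 90:70 96:75 102:75 108:74 114:75 120:73 126:75 132:74 138:74 144:74 150:74 156:75 162:73 168:70 174:95 180:95 186:118 192:130 198:129
top -180:52 -174:60 -168:60 -162:62 -156:28 -150:29 -144:44 -138:39 -132:32 -126:29 -120:20 -114:32 -108:35 -102:21 -96:18 -90:25 -84:46 -78:17 -72:4 -66:12 -60:20 -54:33 -48:37 -42:46 -36:61 -30:28 -24:62 -18:61 -12:58 -6:62 0:99 6:98 12:98 18:98 24:99 30:99 36:96 42:81 48:88 54:88 60:88 66:88 72:89 78:88 84:88 90:88 96:89 102:90 108:88 114:88 120:88 126:88 132:88 138:89 144:87 150:69 156:144 162:140 168:78 174:51 180:85 186:87 192:91 198:90
```

Contact: the force is −2.6 N in y, and the tube's leading end is now at about +41 mm in jig y. The remaining travel is about 108 mm.

{"fn": "send_rows", "kwargs": {
  "dr": [
    [0,0,0],
    [0,0,0],
    [0,0,0],
    [0,0,0],
    [0,0,0],
    [0,0,0],
    [0,0,0],
    [0,0,0]
  ],
  "xyz": [
    [0,1,0],
    [0,2.2,0],
    [0,3.4,0],
    [0,4.6,0],
    [0,5.8,0],
    [0,7,0],
    [0,8.2,0],
    [0,9.2,0]
  ],
  "jaw": [0,0,0,0,0,0,0,0]
}}

```text
time_s: 20.75
eef_pos: [0.5843, 0.0182, 0.029]
eef_rot: [-0.001, -0.075, 0.997, 0.002]
wrist_force: [0.7, -2.5, -1.2]
opening: -0.002
grasp_force: 1.0
```

{"fn": "send_rows", "kwargs": {
  "dr": [
    [0,0,0],
    [0,0,0],
    [0,0,0],
    [0,0,0],
    [0,0,0],
    [0,0,0],
    [0,0,0],
    [0,0,0]
  ],
  "xyz": [
    [0,0.2,0],
    [0,0.4,0],
    [0,0.6,0],
    [0,0.8,0],
    [0,1,0],
    [0,1.2,0],
    [0,1.3,0],
    [0,1.4,0]
  ],
  "jaw": [0,0,0,0,0,0,0,0]
}}

```text
time_s: 21.75
eef_pos: [0.5825, 0.0312, 0.0292]
eef_rot: [-0.001, -0.075, 0.997, 0.002]
wrist_force: [0.5, -1.6, -1.7]
opening: 0.001
grasp_force: 1.0
```

```bash
python3 -c "
from h import *
st();prof(-.024)" | cut -c1-1000
```

```text
t 21.75 jig [-0.02   0.01   0.029] pitch 89.8 F [ 0.5 -1.6 -1.7] q [-0.15  0.43  1.7   0.    1.01 -1.87] op 0.0
scene -180:110 -174:109 -168:108 -162:107 -156:108 -150:105 -144:106 -138:103 -132:104 -126:102 -120:102 -114:101 -108:100 -102:99 -96:98 -90:97 -84:96 -78:97 -72:95 -66:95 -60:93 -54:92 -48:92 -42:92 -36:90 -30:90 -24:89 -18:89 -12:86 -6:69 0:51 6:68 12:81 18:85 24:83 30:84 36:82 42:81 48:81 54:80 60:80 66:78 72:77 78:79 84:78 90:77 96:75 102:75 108:74 114:74 120:74 126:74 132:74 138:73 144:73 150:72 156:74 162:71 168:73 174:73 180:74 186:73 192:72 198:73
top -180:84 -174:85 -168:83 -162:83 -156:84 -150:84 -144:83 -138:83 -132:84 -126:85 -120:85 -114:86 -108:86 -102:86 -96:87 -90:89 -84:86 -78:87 -72:87 -66:85 -60:80 -54:37 -48:61 -42:57 -36:58 -30:50 -24:35 -18:34 -12:28 -6:27 0:21 6:46 12:48 18:36 24:22 30:24 36:35 42:11 48:16 54:31 60:32 66:46 72:57 78:79 84:18 90:32 96:60 102:60 108:58 114:67 120:100 126:96 132:97 138:97 144:61 150:68 156:141 162:138 168:77 174:51 180:83 186:85 192:89 198:88
```

Nearly there (the dark end plug is at 144–150). Pressing in 1 mm increments to feel the stop.

{"fn": "send_rows", "kwargs": {
  "dr": [
    [0,0,0],
    [0,0,0],
    [0,0,0],
    [0,0,0],
    [0,0,0],
    [0,0,0],
    [0,0,0],
    [0,0,0]
  ],
  "xyz": [
    [0,0.1,0],
    [0,0.2,0],
    [0,0.2,0],
    [0,0.3,0],
    [0,0.3,0],
    [0,0.4,0],
    [0,0.4,0],
    [0,0.4,0]
  ],
  "jaw": [0,0,0,0,0,0,0,0]
}}

```text
time_s: 22.85
eef_pos: [0.5819, 0.0351, 0.0292]
eef_rot: [-0.001, -0.075, 0.997, 0.002]
wrist_force: [-0.2, -1.9, -1.6]
opening: 0.003
grasp_force: 0.8
```

{"fn": "send_rows", "kwargs": {
  "dr": [
    [0,0,0],
    [0,0,0],
    [0,0,0],
    [0,0,0],
    [0,0,0],
    [0,0,0],
    [0,0,0],
    [0,0,0]
  ],
  "xyz": [
    [0,0.1,0],
    [0,0.1,0],
    [0,0.2,0],
    [0,0.2,0],
    [0,0.3,0],
    [0,0.3,0],
    [0,0.3,0],
    [0,0.3,0]
  ],
  "jaw": [0,0,0,0,0,0,0,0]
}}

```text
time_s: 23.85
eef_pos: [0.5814, 0.0381, 0.0291]
eef_rot: [-0.001, -0.075, 0.997, 0.002]
wrist_force: [-0.3, -0.8, -0.9]
opening: -0.002
grasp_force: 0.9
```

{"fn": "send_rows", "kwargs": {
  "dr": [
    [0,0,0],
    [0,0,0],
    [0,0,0],
    [0,0,0],
    [0,0,0],
    [0,0,0],
    [0,0,0],
    [0,0,0]
  ],
  "xyz": [
    [0,0.1,0],
    [0,0.1,0],
    [0,0.2,0],
    [0,0.2,0],
    [0,0.3,0],
    [0,0.3,0],
    [0,0.3,0],
    [0,0.3,0]
  ],
  "jaw": [0,0,0,0,0,0,0,0]
}}

```text
time_s: 24.85
eef_pos: [0.5823, 0.0385, 0.0297]
eef_rot: [0.0, -0.075, 0.997, -0.0]
wrist_force: [2.3, -12.3, -1.8]
opening: 0.003
grasp_force: 5.7
```

```bash
python3 -c "
from h import *
st();prof(-.024)" | grep -v scene | sed 's/top.* 102/102/'
```

```text
t 24.85 jig [-0.019  0.017  0.03 ] pitch 90.0 F [  2.3 -12.3  -1.8] q [-0.14  0.43  1.71 -0.    1.01 -1.86] op 0.0
102:61 108:59 114:58 120:58 126:85 132:98 138:96 144:98 150:78 156:140 162:138 168:76 174:48 180:82 186:87 192:88 198:89
```

The force jumped to 12 N and motion stopped, so the tube is seated against the stop. Backing off along −y, then up.

{"fn": "send_rows", "kwargs": {
  "dr": [
    [0,0,0],
    [0,0,0],
    [0,0,0],
    [0,0,0],
    [0,0,0],
    [0,0,0],
    [0,0,0],
    [0,0,0]
  ],
  "xyz": [
    [0,-0.3,0],
    [0,-1,0],
    [0,-2.5,0],
    [0,-4,0],
    [0,-4,-3],
    [0,-4,-7],
    [0,-4,-11],
    [0.5,-4,-15]
  ],
  "jaw": [0,0,0,0,0,0,0,0]
}}

```text
time_s: 25.95
eef_pos: [0.5826, -0.0007, 0.1804]
eef_rot: [-0.001, -0.075, 0.997, 0.002]
wrist_force: [0.1, -0.3, -0.4]
opening: 0.001
grasp_force: 0.0
```

{"fn": "send_rows", "kwargs": {
  "dr": [
    [0,0,0],
    [0,0,0],
    [0,0,0],
    [0,0,0],
    [0,0,0],
    [0,0,0],
    [0,0,0],
    [0,0,0]
  ],
  "xyz": [
    [3,-1,0],
    [6,-3,0],
    [9,-6,0],
    [12,-9,0],
    [15,-12,0],
    [15,-15,0],
    [15,-18,0],
    [15,-18,0]
  ],
  "jaw": [0,0,0,0,0,0,0,0]
}}

```text
time_s: 26.95
eef_pos: [0.4611, -0.2028, 0.1789]
eef_rot: [-0.001, -0.074, 0.997, 0.001]
wrist_force: [0.3, -0.4, -0.3]
opening: -0.0
grasp_force: 0.0
```

Run:
```python
from h import *
import cv2
st();p=np.load("jig.npy");g=cv2.cvtColor(ctrl.camera("top"),cv2.COLOR_RGB2GRAY)
f=lambda P:int(cv2.getRectSubPix(g,(1,1),tuple(map(float,proj("top",w(p,np.array(P))))))[0,0])
for x in(-.014,-.026):print(x,*[f"{int(round(y*1000))}:{f([x,y,.06])}" for y in np.arange(0,.17,.004)])
print("bar",*[f"{int(round(x*1000))}:{f([x,.1,.326])}" for x in np.arange(.1,.2,.006)])
for P in([.045,-.089,.085],[.04,.078,.062]):print(f(P))
```

```text
t 26.95 jig [-0.175 -0.203  0.179] pitch 89.8 F [ 0.3 -0.4 -0.3] q [-0.65  0.06  1.82  0.    1.26 -2.37] op -0.0
-0.014 0:86 4:85 8:84 12:85 16:85 20:87 24:86 28:83 32:67 36:77 40:94 44:94 48:92 52:93 56:91 60:92 64:93 68:92 72:94 76:95 80:93 84:94 88:95 92:94 96:94 100:93 104:94 108:93 112:93 116:93 120:94 124:94 128:93 132:95 136:93 140:94 144:95 148:92 152:64 156:124 160:132 164:66 168:41
-0.026 0:84 4:85 8:86 12:84 16:85 20:83 24:86 28:85 32:61 36:88 40:96 44:94 48:95 52:91 56:94 60:93 64:94 68:94 72:94 76:94 80:95 84:94 88:95 92:94 96:94 100:96 104:95 108:96 112:95 116:95 120:95 124:94 128:95 132:95 136:96 140:95 144:96 148:75 152:55 156:139 160:138 164:135 168:112
bar 100:99 106:98 112:99 118:100 124:99 130:100 136:100 142:48 148:39 154:42 160:43 166:90 172:91 178:44 184:59 190:58 196:58
97
98
```

```bash
python3 -c "
from bench import ctrl
print(ctrl.hand_in())"
```

```text
the job is handed in; nothing more can be done
None
```

The guard is up and stays up on its own, the tube is pushed against the length stop, and I handed the job in at about 27 s; I avoided the bystanders but didn't re-measure them, and hand-in returned no verdict.

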